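Weight down a glued frame rebate with the heaviest tin

TASK

A slip has just been glued into the rebate of the small gilt frame that lies face down on the bench: set the beech pressing block into the rebate so that it sits fully home and level. Then heft the three look-alike tins under the drying rack to find the heaviest, and set that one down gently, upright, in the middle of the block. The other two tins must end standing where they were; never let a tin tip over, and leave everything else on the bench undisturbed.

Things in the scene. Friction and masses are not known exactly. Their poses are not given: they have to be found in the camera images.
- frame: small gilt frame fixed on the bench face down, wooden back up, 198 mm (x) by 128 mm (y), 26 mm high. The rebate is an open recess in the middle of its back, 134 mm (x) by 64 mm (y), 12 mm deep; its floor is a ledge 9 mm wide all round, 14 mm above the bench. Origin: the frame's centre at bench level, z up; yaw within 0.3 rad. It may lie left or right of the robot, the block on the other side
- block: loose beech pressing block, 128 mm (its x) by 58 mm (its y), 24 mm thick, 0.13 kg, lying flat on the bench; origin at the centre of its underside, z up. Seated in the rebate (either way round, 3 mm clear on each side) its underside is 14 mm and its top 38 mm above the bench, 12 mm proud of the frame
- tin_a: one of three look-alike closed round tins (blue, paper band, bright lid), 56 mm across, 64 mm high; origin at the centre of its underside, z up, yaw of no meaning; stands on the bench under the front wire of the rack. In all one tin weighs about 0.63 kg, one 0.35 kg, one 0.14 kg (up to 10 % more or less); which is which changes every time, and neither looks nor names tell
- tin_b: one of three look-alike closed round tins (blue, paper band, bright lid), 56 mm across, 64 mm high; origin at the centre of its underside, z up, yaw of no meaning; stands on the bench under the front wire of the rack. In all one tin weighs about 0.63 kg, one 0.35 kg, one 0.14 kg (up to 10 % more or less); which is which changes every time, and neither looks nor names tell
- tin_c: one of three look-alike closed round tins (blue, paper band, bright lid), 56 mm across, 64 mm high; origin at the centre of its underside, z up, yaw of no meaning; stands on the bench under the front wire of the rack. In all one tin weighs about 0.63 kg, one 0.35 kg, one 0.14 kg (up to 10 % more or less); which is which changes every time, and neither looks nor names tell
- rack: wire drying rack fixed on the bench: legs at x +-90, y +-310 mm; four wires along y (x = -96, -32, 32, 96 mm, 8 mm thick, underside 210 mm up). Origin: centre of its footprint at bench level, +x away from the robot. Tins stand 18 to 32 mm behind its front edge (x = -100), 150 mm apart: the wires stop a gripper pointing down; lean it about 30 degrees, fingers down and away
- brush_jar: glass jar of brushes, 68 mm across, jar 90 mm and brushes about 215 mm high; bystander, origin at the centre of its underside
- glue_bottle: white glue bottle with orange cap, 52 mm across, 140 mm high; bystander, origin at the centre of its underside
- timber: red-brown timber block 70 x 70 x 110 mm high; bystander, origin at the centre of its underside
- gilding_brush: flat brush 170 mm long lying on the bench between the frame and the block, along its x; bystander, origin under its middle
- bead_jar: amber glass jar 48 mm across, 55 mm high, standing under the rack behind the tins; bystander, origin at the centre of its underside
- wax_can: flat red can 64 mm across, 40 mm high, standing under the rack behind the tins; bystander, origin at the centre of its underside
There are look-alikes about, which are no part of the job. What is shaped like the tin_a but purple is not meant.

How it is judged:
By the outcome, as a careful person would: the job done as asked, in the order asked, and still so for the second after the job is handed in, with the robot touching nothing.
It also fails if it takes over 72 s, if anything falls off the work surface, if the arm or the gripper's body presses on something with over 40 N, if the wrist force passes 120 N, or if a joint passes its speed limit or range.

ROBOT

A 6-joint arm with a two-finger parallel gripper is mounted at the origin on the work surface. World frame = base frame: x ahead of the robot, y to its left, z up, the work surface at z = 0. Lengths are in m, angles in degrees, forces in N, time in s.
With the tool pointing down it reaches from about 0.35 to 0.925 m from the base axis. Payload 6.4 kg.
Tool frame: the origin (TCP) lies where the fingers leave the gripper's body, on its centre line; the fingertips stand 73 mm ahead of it and the grasp point (between the pads) lies 54 mm ahead of it; z points along the fingers, y is the line along which they close (so a half turn about z gives the same grasp; the last joint's range is limited). The gripper opens to 85 mm and grips with 20 to 120 N. Pads are 22 mm wide; open, the fingers measure 114 mm over their backs; the gripper's body (76 mm by 85 mm) begins 54 mm behind the grasp point. The pads swing forward as they close: fully open they stand 13 mm farther back than shut.
Start: joints at [59.467, 14.043, 89.255, -0, 76.702, -9.975], TCP at [0.228, 0.609, 0.304] pointing down, gripper open.
Joint ranges: [-179.41, 179.41], [-58.25, 129.5], [7.25, 145.43], [-54.29, 234.29], [11.92, 165.04], [-157.13, 157.13]. Speed limits (degrees/s): [147.25, 147.25, 180, 180, 180, 180].

INTERFACE

Orientations are given as [roll, pitch, yaw] about the fixed x, y, z axes, in that order (R = Rz(yaw) Ry(pitch) Rx(roll)).
In Python, from station import arm gives the robot as it stands.
- The arm moves only by the shell command python3 -m jog 'ROWS' [FORCE]. ROWS is JSON, a list that holds one entry, the list of rows, each a list of 7 numbers: the shift along the tool's x, y, z in units of 3 cm (1.0 is 3 cm), then the turn, a rotation vector about the tool's x, y, z in units of 4 degrees (1.0 is 4 degrees), then the opening, from -1 (shut) to 1 (fully open). A call has 1 to 12 rows; each row shifts and turns the commanded pose from where the row before left it, along the tool's axes as they then stand; what a row does not reach is not made up. A row lasts 1/12 s, in which the tool goes at most 41.7 mm and 7.16 degrees, less where a joint would pass 70% of its speed; a pose out of reach is approached as far as the arm can. A call with a number of a shift or a turn outside -1 to 1 is refused whole. A call with a gripper value outside its range is refused whole. The fingers move at their own pace and stop on an object; FORCE is the grip in N (left out, the last holds). Time passes only in rows, so rows that do not move let the fingers close. It gives the time, the measured TCP pose, the force, the opening and the grip force at its end, in the units of the state.
- arm.get_state(): the state, without advancing time (a new reading comes with each control period).
- arm.capture(name): name is "scene" or "top" or "wrist"; returns the picture (420x560x3 uint8, red, green, blue); there is no depth.
- arm.camera_info(name): a dict with "fx", "fy", "cx", "cy" (pixels), "T" (4x4, takes a point from camera to world coordinates). Camera axes: x right, y down, z forward; pixel columns grow to the right and rows downward; lengths in m; the calibration is good to about 2 mm. The wrist camera is an equidistant fisheye: a pixel r from the principal point sees the ray r / f radians off the axis. A picture is of the moment at which its call begins: read the wrist's pose just before it. camera_info takes no time and is no camera call; for the wrist camera it gives the pose at the moment of the call.
- arm.finish_job(): hands the job in; it is judged then, once.
The state is a dict: "clock": time; "joints": joint angles; "dq": joint speeds; "effort": joint torques, N m; "ee_pos": TCP position; "tool_rot": TCP orientation; "contact_force": force on the tool from outside, world axes, zero at the start; "ft_torque": the same for the moment, N m; "width": finger opening in m; "gripper_force": force on a finger pad.
Only numpy, scipy, OpenCV 4.12 (cv2) and the standard library are available. Lean on these libraries where they do the work, as an engineer would, in place of code of your own. Each camera call takes 0.05 s, during which the arm holds its last target. There are 200 camera calls.

## Working session

There is one attempt and no reset: what is moved stays moved. The work goes in short steps, Python scripts to look and compute and a shell command to move; the robot and the scene stay as the last step left them, time stands still between calls to the robot, and variables do not carry over. Pictures are saved under pics/ and viewed, at most 10 in all, crops included, and the job is handed in when it is done.

```bash
ls; mkdir -p pics
python3 - <<'E'
from station import arm
import cv2
for n in("scene","top"):
    im=arm.capture(n);cv2.imwrite(f"pics/{n}1.png",im[:,:,::-1])
    c=arm.camera_info(n);print(n,c["fx"],c["cx"],c["cy"],c["T"])
print(arm.get_state())
E
```

```text
pics
scene 397.7921339426971 278.7151578634472 211.7704333983414 [[-8.57334104e-01  4.16119120e-01 -3.03023286e-01  8.89944483e-01]
 [ 5.14759609e-01  6.94055070e-01 -5.03299221e-01  5.88250313e-01]
 [ 8.82418864e-04 -5.87479734e-01 -8.09238397e-01  9.43830146e-01]
 [ 0.00000000e+00  0.00000000e+00  0.00000000e+00  1.00000000e+00]]
top 477.99253682339264 286.0028466549578 217.00734268614198 [[-0.01120625 -0.99668551  0.08057553  0.47678488]
 [-0.99990698  0.01054286 -0.00865378  0.04100477]
 [ 0.0077756  -0.08066501 -0.99671094  1.32603831]
 [ 0.          0.          0.          1.        ]]
{'clock': 0.1, 'joints': array([ 5.94664474e+01,  1.40830473e+01,  8.93194368e+01, -1.34433583e-03,
        7.67041864e+01, -9.97611474e+00]), 'dq': array([-0.03238898, -0.181535  , -0.1040335 , -0.0036527 ,  0.11927984,
        0.01121011]), 'effort': array([ 1.60882323e-04, -4.30673611e+01, -3.27127969e+01, -1.24279832e-04,
        2.77720021e-03,  2.01125891e-05]), 'ee_pos': array([0.22805109, 0.60826268, 0.30284353]), 'tool_rot': array([-1.79894716e+02, -1.71913764e-02,  1.59442857e+02]), 'contact_force': array([-0.11577816, -0.52918661, -0.07289697]), 'ft_torque': array([-0.00982425,  0.02402345,  0.02270375]), 'gripper_force': 0.0, 'width': 0.08526839376548997}
```

View pics/top1.png

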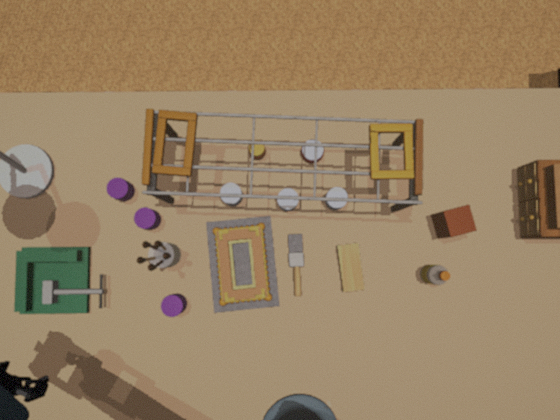

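View pics/scene1.png

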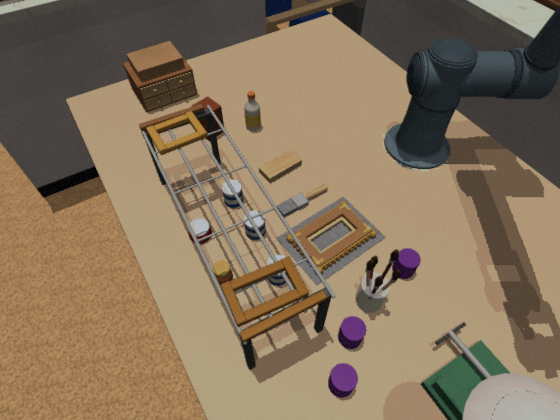

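The top view shows the frame at about (242,264), the gilding brush at (296,262) and the block at (350,267). The tins are under the front rack wire at (231,194), (288,199) and (337,197), with the wax can at (312,151) and the bead jar at (258,150) behind them. The purple look-alikes are at (120,189), (147,218) and (173,305). I'll confirm in an enlarged crop.

```bash
cat > h.py <<'E'
import numpy as np, cv2
from station import arm
def p2w(n,u,v,z):
    c=arm.camera_info(n);T=np.array(c["T"])
    d=T[:3,:3]@np.array([(u-c["cx"])/c["fx"],(v-c["cy"])/c["fy"],1]);o=T[:3,3]
    return (o+d*(z-o[2])/d[2])
def w2p(n,p):
    c=arm.camera_info(n);T=np.array(c["T"]);q=T[:3,:3].T@(np.array(p)-T[:3,3])
    return np.array([c["cx"]+c["fx"]*q[0]/q[2],c["cy"]+c["fy"]*q[1]/q[2]])
E
python3 - <<'E'
import cv2
im=cv2.imread("pics/top1.png")[170:320,195:395]
cv2.imwrite("pics/c1.png",cv2.resize(im,None,fx=4,fy=4,interpolation=cv2.INTER_CUBIC))
E
```

```text
(no output)
```

View pics/c1.png

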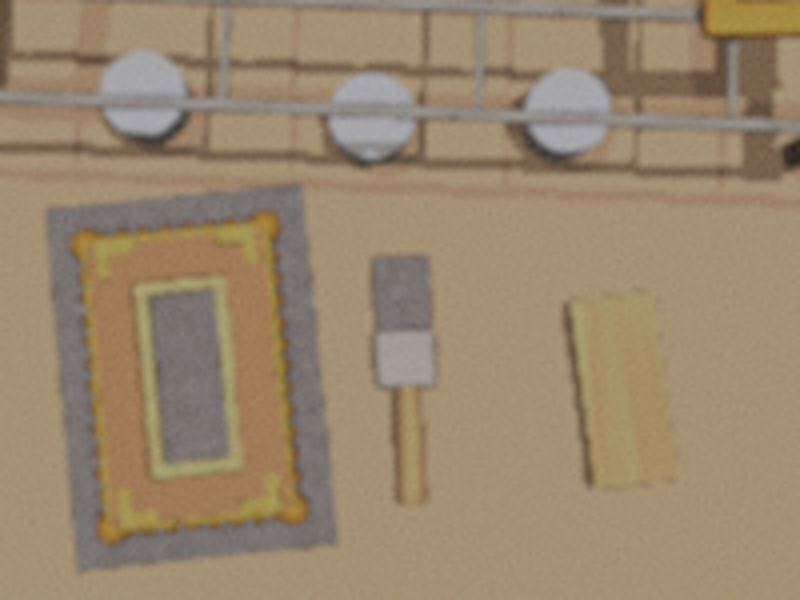

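The crop confirms it. The frame lies on a grey mat, with its yellow rebate ledge from crop (135,285) to (242,470). The block spans (569,303) to (677,476). The three bright-lidded tins under the front wire are at crop (143,95), (372,115) and (568,112), and the purple tins elsewhere are not meant. Now for positions.

```bash
cat > m.py <<'E'
from h import *
im=cv2.imread("pics/top1.png")
hsv=cv2.cvtColor(cv2.GaussianBlur(im,(3,3),0),cv2.COLOR_BGR2HSV)
def rect(mask,x0,y0,x1,y1,z,lab):
    m=np.zeros_like(mask);m[y0:y1,x0:x1]=mask[y0:y1,x0:x1]
    n,l,s,c=cv2.connectedComponentsWithStats(m); k=1+np.argmax(s[1:,4]); 
    pts=np.argwhere(l==k)[:,::-1].astype(float)
    W=np.array([p2w("top",u,v,z)[:2] for u,v in pts]).astype(np.float32)
    (c0,wh,a)=cv2.minAreaRect(W*1000); 
    w,V=np.linalg.eigh(np.cov(W.T));yaw=np.degrees(np.arctan2(V[1,1],V[0,1]))
    print(lab,s[k,4],"rect",c0,wh,a,"mean",W.mean(0),"yaw",yaw)
for p,l in (((242,264),"ledge?"),((350,267),"block"),((296,300),"bench"),((223,264),"orange"),((324,270),"bench2")):print(l,hsv[p[1],p[0]])
for u,v in ((231,264),(232,264),(233,264),(234,264),(252,264),(253,264),(254,264),(251,264)):print(u,hsv[v,u])
H,S,V=cv2.split(hsv)
b=((S>110)&(V>130)).astype(np.uint8)
rect(b,332,235,372,300,.024,"block")
lid=((S<60)&(V>120)).astype(np.uint8)
for x0 in (216,273,322): rect(lid,x0,180,x0+30,213,.064,"tin")
E
python3 m.py
```

```text
ledge? [  7  19 123]
block [ 21  97 166]
bench [ 18  76 165]
orange [ 14 116 161]
bench2 [ 17  75 166]
231 [ 22  92 160]
232 [ 24  86 160]
233 [ 24  78 141]
234 [ 21  55 120]
252 [ 24  88 162]
253 [ 20  98 161]
254 [ 17 111 159]
251 [ 24  76 154]Traceback (most recent call last):
  File "m.py", line 16, in <module>
    rect(b,332,235,372,300,.024,"block")
    ~~~~^^^^^^^^^^^^^^^^^^^^^^^^^^^^^^^^
  File "m.py", line 6, in rect
    n,l,s,c=cv2.connectedComponentsWithStats(m); k=1+np.argmax(s[1:,4]);
                                                     ~~~~~~~~~^^^^^^^^^
    return _wrapfunc(a, 'argmax', axis=axis, out=out, **kwds)
    return bound(*args, **kwds)
ValueError: attempt to get argmax of an empty sequence
```

```bash
sed -i '/^for p,l/d;/^for u,v/d;s/S>110)&(V>130)/S>84)\&(V>120)\&(H>15)/' m.py; echo 'rect(((S<62)).astype(np.uint8),225,230,262,300,.014,"hole")
rect(((S<62)).astype(np.uint8),200,205,285,320,.0,"mat")
rect((((H>=17)&(S>65))|(S<62)).astype(np.uint8),228,235,258,294,.014,"rebate")' >>m.py; python3 m.py
```

```text
block 1079 rect (443.02557373046875, -142.11343383789062) (129.03675842285156, 64.02393341064453) 6.40360164642334 mean [ 0.44271258 -0.14168358] yaw -173.3711200464236
tin 436 rect (644.9878540039062, 179.75189208984375) (57.5828742980957, 71.07534790039062) 26.214662551879883 mean [0.6452709  0.17758289] yaw 90.07949172082996
tin 431 rect (630.7158813476562, 26.477170944213867) (65.23704528808594, 58.51329040527344) 47.95005416870117 mean [0.6302702  0.02551731] yaw 86.90437582736229
tin 432 rect (628.9530639648438, -102.66233825683594) (59.78715133666992, 67.5582275390625) 33.01865005493164 mean [ 0.6310184  -0.10565058] yaw 83.67009234532055Traceback (most recent call last):
  File "m.py", line 17, in <module>
    rect(((S<62)).astype(np.uint8),225,230,262,300,.014,"hole")
    ~~~~^^^^^^^^^^^^^^^^^^^^^^^^^^^^^^^^^^^^^^^^^^^^^^^^^^^^^^^
  File "m.py", line 8, in rect
    W=np.array([p2w("top",u,v,z)[:2] for u,v in pts]).astype(np.float32)
                ~~~^^^^^^^^^^^^^
  File "h.py", line 4, in p2w
    c=arm.camera_info(n);T=np.array(c["T"])
ValueError: time passes only in moves, steps and waits
```

```bash
sed -i 's/^def p2w/C={}\ndef info(n):\n    if n not in C: C[n]=arm.camera_info(n)\n    return C[n]\ndef p2w/;s/c=arm.camera_info(n)/c=info(n)/' h.py
python3 - <<'E'
import cv2
im=cv2.imread("pics/scene1.png")[110:310,130:390]
cv2.imwrite("pics/c2.png",cv2.resize(im,None,fx=3,fy=3,interpolation=cv2.INTER_CUBIC))
E
sed -n 1,20p h.py; python3 m.py
```

```text
import numpy as np, cv2
from station import arm
C={}
def info(n):
    if n not in C: C[n]=arm.camera_info(n)
    return C[n]
def p2w(n,u,v,z):
    c=info(n);T=np.array(c["T"])
    d=T[:3,:3]@np.array([(u-c["cx"])/c["fx"],(v-c["cy"])/c["fy"],1]);o=T[:3,3]
    return (o+d*(z-o[2])/d[2])
def w2p(n,p):
    c=info(n);T=np.array(c["T"]);q=T[:3,:3].T@(np.array(p)-T[:3,3])
    return np.array([c["cx"]+c["fx"]*q[0]/q[2],c["cy"]+c["fy"]*q[1]/q[2]])
block 1079 rect (443.02557373046875, -142.11343383789062) (129.03675842285156, 64.02393341064453) 6.40360164642334 mean [ 0.44271258 -0.14168358] yaw -173.3711200464236
tin 436 rect (644.9878540039062, 179.75189208984375) (57.5828742980957, 71.07534790039062) 26.214662551879883 mean [0.6452709  0.17758289] yaw 90.07949172082996
tin 431 rect (630.7158813476562, 26.477170944213867) (65.23704528808594, 58.51329040527344) 47.95005416870117 mean [0.6302702  0.02551731] yaw 86.90437582736229
tin 432 rect (628.9530639648438, -102.66233825683594) (59.78715133666992, 67.5582275390625) 33.01865005493164 mean [ 0.6310184  -0.10565058] yaw 83.67009234532055
hole 699 rect (456.8133544921875, 151.50836181640625) (115.0213394165039, 45.51710510253906) 5.074347972869873 mean [0.45685977 0.15153418] yaw -175.0567613609194
mat 2107 rect (456.7762756347656, 152.4834442138672) (252.44032287597656, 183.01800537109375) 4.990218162536621 mean [0.45599443 0.15094776] yaw -174.3398190713195
rebate 1219 rect (456.5732116699219, 152.46395874023438) (137.37986755371094, 68.08300018310547) 4.483301162719727 mean [0.45646185 0.15255125] yaw -174.77383524695145
```

View pics/c2.png

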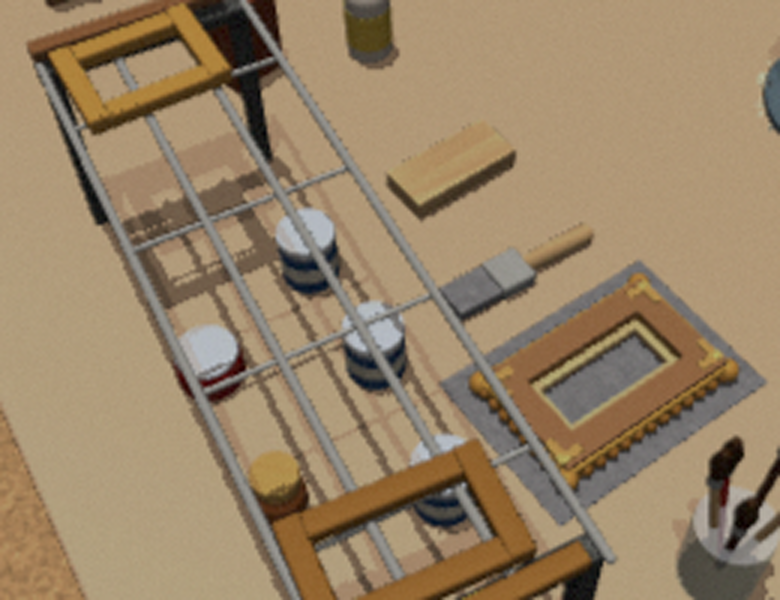

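The scene crop shows the three blue tins with paper bands at crop (307,250), (374,345) and (445,480). The red wax can and amber jar are behind them. The block is at (452,168) and the frame at (605,375).

```bash
cat >> h.py <<'E'
from scipy.spatial.transform import Rotation as Ro
def go(p,yaw,lean=0,n=None):
    """units to reach TCP p with tool yaw (deg), leaned about tool y by -lean: shift in present tool axes, then turn"""
    s=arm.get_state();R=Ro.from_euler("xyz",s["tool_rot"],degrees=True)
    G=Ro.from_euler("ZX",[yaw,180],degrees=True)*Ro.from_euler("y",-lean,degrees=True)
    sh=R.inv().apply(np.array(p)-s["ee_pos"])/.03;t=np.degrees((R.inv()*G).as_rotvec())/4
    print("shift",np.round(sh,2),"turn",np.round(t,2),"shift after turn",np.round(G.inv().apply(np.array(p)-s["ee_pos"])/.03,2))
    print("clock",s["clock"],"pos",np.round(s["ee_pos"],4),"rot",np.round(s["tool_rot"],2),"F",np.round(s["contact_force"],2),"w",round(s["width"],4),"j",np.round(s["joints"],1))
E
python3 - <<'E'
from h import *
go([.443,-.142,.25],186.6)
print(p2w("top",148,192,.214),p2w("top",418,202,.214),p2w("top",160,255,.1))
E
```

```text
shift [-15.49 -20.9    1.8 ] turn [-0.02 -0.01 -6.79] shift after turn [ -4.24 -25.67   1.76]
clock 0.1 pos [0.2281 0.6083 0.3028] rot [-1.7989e+02 -2.0000e-02  1.5944e+02] F [-0.12 -0.53 -0.07] w 0.0853 j [ 59.5  14.1  89.3  -0.   76.7 -10. ]
[0.6287721  0.35344333 0.214     ] [ 0.59871682 -0.27859318  0.214     ] [0.482041   0.35297268 0.1       ]
```

```bash
python3 -m jog '[[[0,0,0,0,0,-0.97,1],[0,0,0,0,0,-0.97,1],[0,0,0,0,0,-0.97,1],[0,0,0,0,0,-0.97,1],[0,0,0,0,0,-0.97,1],[0,0,0,0,0,-0.97,1],[0,0,0,0,0,-0.97,1]]]'
python3 -m jog '[[[-0.16,-0.98,0,0,0,0,1],[-0.16,-0.98,0,0,0,0,1],[-0.16,-0.98,0,0,0,0,1],[-0.16,-0.98,0,0,0,0,1],[-0.16,-0.98,0,0,0,0,1],[-0.16,-0.98,0,0,0,0,1],[-0.16,-0.98,0,0,0,0,1],[-0.16,-0.98,0,0,0,0,1],[-0.16,-0.98,0,0,0,0,1],[-0.16,-0.98,0,0,0,0,1],[-0.16,-0.98,0,0,0,0,1],[-0.16,-0.98,0,0,0,0,1]]]'
python3 -m jog '[[[-0.16,-0.98,0,0,0,0,1],[-0.16,-0.98,0,0,0,0,1],[-0.16,-0.98,0,0,0,0,1],[-0.16,-0.98,0,0,0,0,1],[-0.16,-0.98,0,0,0,0,1],[-0.16,-0.98,0,0,0,0,1],[-0.16,-0.98,0,0,0,0,1],[-0.16,-0.98,0,0,0,0,1],[-0.16,-0.98,0,0,0,0,1],[-0.16,-0.98,0,0,0,0,1],[-0.16,-0.98,0.5,0,0,0,1],[-0.16,-0.98,0.5,0,0,0,1]]]'
python3 - <<'E'
from h import *
go([.443,-.142,.25],186.6)
c=arm.camera_info("wrist");print(c)
cv2.imwrite("pics/w1.png",arm.capture("wrist")[:,:,::-1])
E
```

```text
clock: 0.68
ee_pos: [0.2281, 0.6084, 0.3032]
tool_rot: [-179.9, -0.0, -173.2]
contact_force: [-0.4, 0.0, 0.0]
width: 0.0858
gripper_force: 0.0
clock: 1.68
ee_pos: [0.3259, 0.2634, 0.3035]
tool_rot: [-180.0, -0.0, -173.4]
contact_force: [-0.1, -0.0, -0.0]
width: 0.0854
gripper_force: 0.0
clock: 2.68
ee_pos: [0.4243, -0.0808, 0.2742]
tool_rot: [-179.9, 0.1, -173.4]
contact_force: [-0.0, 0.8, -0.3]
width: 0.0854
gripper_force: 0.0
shift [-0.39 -2.1   0.81] turn [-0.02  0.03 -0.01] shift after turn [-0.39 -2.1   0.81]
clock 2.6833 pos [ 0.4243 -0.0808  0.2742] rot [-1.7993e+02  1.2000e-01 -1.7342e+02] F [-0.    0.8  -0.29] w 0.0854 j [ -25.9  -15.4  121.6    0.    73.6 -122.5]
{'fx': 325.19226210127806, 'fy': 325.19226210127806, 'cx': 273.36781964299723, 'cy': 205.84248464863688, 'T': array([[-1.14430280e-01,  9.37893177e-01,  3.27508929e-01,
         3.39861689e-01],
       [ 9.93430993e-01,  1.08284182e-01,  3.70053751e-02,
        -9.07654052e-02],
       [-7.56947850e-04,  3.29592056e-01, -9.44123140e-01,
         3.43595089e-01],
       [ 0.00000000e+00,  0.00000000e+00,  0.00000000e+00,
         1.00000000e+00]])}
```

View pics/w1.png

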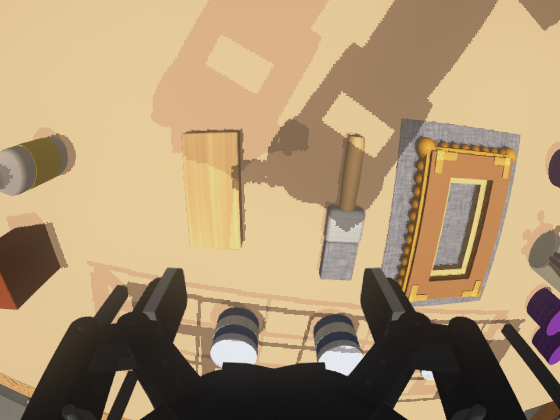

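The wrist view shows the block's top with corners near (183,132), (240,130), (242,248) and (190,247). The rebate's rim corners are near (450,178), (492,181), (473,277) and (428,275), with two tins at the bottom. I'll convert these with the fisheye model.

```bash
cat >> h.py <<'E'
def f2w(c,u,v,z):
    a=np.array([u-c["cx"],v-c["cy"]])/c["fx"];r=np.hypot(*a);T=np.array(c["T"])
    d=T[:3,:3]@np.array([*(a/max(r,1e-9)*np.sin(r)),np.cos(r)]);o=T[:3,3]
    return o+d*(z-o[2])/d[2]
E
python3 - <<'E'
from h import *
im=cv2.imread("pics/w1.png");c=arm.camera_info("wrist")
for pts,z in ((((183,132),(240,130),(242,248),(190,247)),.024),):
    W=np.array([f2w(c,*p,z)[:2] for p in pts]);print(W.round(4),W.mean(0),[np.linalg.norm(W[i]-W[i-1]).round(4) for i in range(4)])
hsv=cv2.cvtColor(im,cv2.COLOR_BGR2HSV)
# block by colour: flood from the middle
m=np.zeros((422,562),np.uint8)
cv2.floodFill(cv2.GaussianBlur(im,(3,3),0),m,(215,190),0,(12,)*3,(12,)*3,4|cv2.FLOODFILL_MASK_ONLY|(255<<8))
def rep(m,z,l):
    W=np.array([f2w(c,u,v,z)[:2] for v,u in np.argwhere(m)],np.float32)*1000
    print(l,cv2.minAreaRect(W),len(W))
rep(m[1:-1,1:-1],.024,"block")
m=np.zeros((422,562),np.uint8)
cv2.floodFill(cv2.GaussianBlur(im,(3,3),0),m,(462,230),0,(25,)*3,(25,)*3,4|cv2.FLOODFILL_MASK_ONLY|cv2.FLOODFILL_FIXED_RANGE|(255<<8))
rep(m[1:-1,1:-1],.014,"hole")
x=np.hstack([cv2.resize(im[115:265,165:265],None,fx=4,fy=4),cv2.resize(im[160:310,405:505],None,fx=4,fy=4)])
cv2.imwrite("pics/w1c.png",x)
E
```

```text
[[ 0.3806 -0.1794]
 [ 0.3739 -0.1223]
 [ 0.4997 -0.1099]
 [ 0.5059 -0.1678]] [ 0.44001718 -0.14486869] [np.float64(0.1259), np.float64(0.0574), np.float64(0.1264), np.float64(0.0583)]
block ((525.6724853515625, -40.13555908203125), (707.7483520507812, 1295.3184814453125), 6.064150333404541) 166406
hole ((451.62091064453125, 140.95347595214844), (105.6568832397461, 35.41216278076172), 5.044224739074707) 1822
```

View pics/w1c.png

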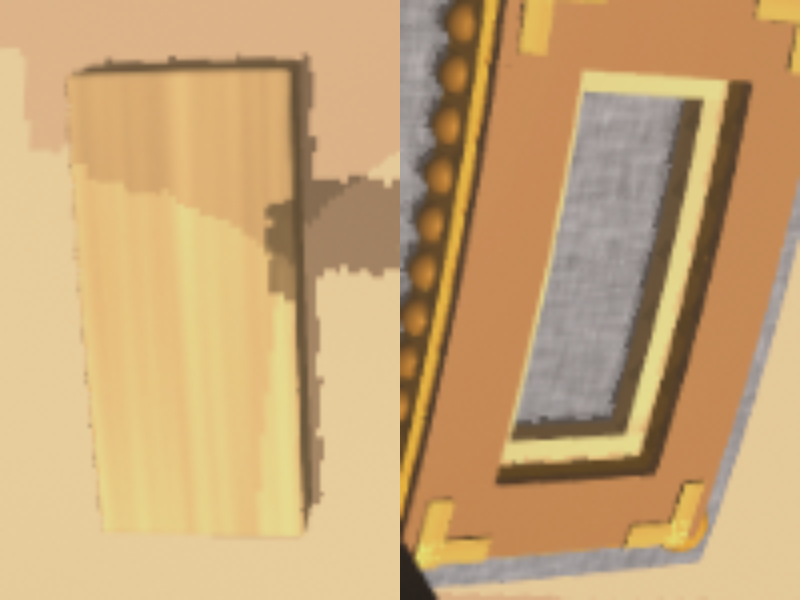

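The crop gives rebate rim corners at (451,177.5), (493,180.5), (469,279) and (429,280.5), and block top corners at (182.5,133.5), (238,132), (240,248.5) and (191,247.5).

Run:
```python
from h import *
c=arm.camera_info("wrist")
for l,pts,z in (("rebate",((451.25,177.5),(492.75,180.5),(468.75,278.75),(429.25,280.5)),.026),("block",((182.5,133.5),(238,132),(240,248.5),(191,247.5)),.024)):
    W=np.array([f2w(c,*p,z)[:2] for p in pts])
    e=(W[2]+W[3]-W[0]-W[1])
    print(l,W.round(4).tolist(),W.mean(0).round(4),"yaw",np.degrees(np.arctan2(e[1],e[0])),[np.linalg.norm(W[i]-W[i-1]).round(4) for i in range(4)])
    print([w2p("top",[*w,z]).round(1) for w in W])
go([.441,-.144,.25],186.2)
```

```text
rebate [[0.3923, 0.1101], [0.3869, 0.1718], [0.5188, 0.1836], [0.5228, 0.1213]] [0.4552 0.1467] yaw 5.011460716260617 [np.float64(0.131), np.float64(0.0619), np.float64(0.1324), np.float64(0.0624)]
[array([257. , 287.4]), array([234.1, 289.7]), array([229.6, 240.8]), array([252.5, 239. ])]
block [[0.3821, -0.1798], [0.376, -0.1241], [0.5006, -0.112], [0.5064, -0.1667]] [ 0.4413 -0.1457] yaw 5.7842157805430965 [np.float64(0.125), np.float64(0.0561), np.float64(0.1251), np.float64(0.0549)]
[array([364.3, 289.9]), array([343.8, 292.4]), array([338.4, 246.3]), array([358.4, 243.9])]
shift [-0.35 -2.06  0.69] turn [-0.01 -0.04  0.05] shift after turn [-0.35 -2.06  0.69]
clock 2.7333 pos [ 0.4238 -0.0837  0.2708] rot [-1.7995e+02 -1.7000e-01 -1.7361e+02] F [-2.34 -1.59 -1.87] w 0.0852 j [-2.620e+01 -1.490e+01  1.216e+02 -1.000e-01  7.340e+01 -1.226e+02]
```

Run:
```python
from h import *
c=dict(fx=325.19226,cx=273.36782,cy=205.842485,T=[[-1.14430280e-01,9.37893177e-01,3.27508929e-01,3.39861689e-01],[9.93430993e-01,1.08284182e-01,3.70053751e-02,-9.07654052e-02],[-7.5694785e-04,3.29592056e-01,-9.4412314e-01,3.43595089e-01],[0,0,0,1]])
for l,pts,z in (("rebate",((451.25,177.5),(492.75,180.5),(468.75,278.75),(429.25,280.5)),.026),("block",((182.5,133.5),(238,132),(240,248.5),(191,247.5)),.024)):
    W=np.array([f2w(c,*p,z)[:2] for p in pts])
    e=(W[2]+W[3]-W[0]-W[1])
    print(l,W.mean(0).round(4),"yaw",np.degrees(np.arctan2(e[1],e[0])),[np.linalg.norm(W[i]-W[i-1]).round(4) for i in range(4)])
go([.442,-.142,.1],186.2)
```

```text
rebate [0.4576 0.1526] yaw 5.411875581505272 [np.float64(0.1328), np.float64(0.0625), np.float64(0.1342), np.float64(0.0632)]
block [ 0.4444 -0.1432] yaw 5.910932054429972 [np.float64(0.1266), np.float64(0.0566), np.float64(0.1267), np.float64(0.0556)]
shift [-0.4  -1.99  5.69] turn [-0.01 -0.04  0.05] shift after turn [-0.39 -2.    5.69]
clock 2.7333 pos [ 0.4238 -0.0837  0.2708] rot [-1.7995e+02 -1.7000e-01 -1.7361e+02] F [-2.34 -1.59 -1.87] w 0.0852 j [-2.620e+01 -1.490e+01  1.216e+02 -1.000e-01  7.340e+01 -1.226e+02]
```

```bash
python3 -m jog '[[[-0.1,-0.5,0,0,0,0,1],[-0.1,-0.5,0.3,0,0,0,1],[-0.1,-0.5,0.6,0,0,0,1],[-0.1,-0.5,0.7,0,0,0,1],[0,0,0.7,0,0,0,1],[0,0,0.7,0,0,0,1],[0,0,0.7,0,0,0,1],[0,0,0,0,0,0,1],[0,0,0,0,0,0,1]]]' >/dev/null
python3 -c '
from h import *
go([.4435,-.1425,.086],186.2)'
```

```text
shift [-0.04 -0.2   2.53] turn [ 0.03 -0.04  0.1 ] shift after turn [-0.03 -0.19  2.53]
clock 3.4833 pos [ 0.4419 -0.1368  0.162 ] rot [ 1.7989e+02 -1.5000e-01 -1.7340e+02] F [-0.12 -0.25  0.4 ] w 0.0857 j [ -31.3   -0.6  121.6   -0.    59.2 -127.9]
```

```bash
python3 -m jog '[[[-0.03,-0.2,0.4,0,0,0.1,1],[0,0,0.4,0,0,0,1],[0,0,0.4,0,0,0,1],[0,0,0.4,0,0,0,1],[0,0,0.4,0,0,0,1],[0,0,0.3,0,0,0,1],[0,0,0.22,0,0,0,1],[0,0,0,0,0,0,1],[0,0,0,0,0,0,1],[0,0,0,0,0,0,1]]]' >/dev/null
python3 -m jog '[[[0,0,0,0,0,0,0.2],[0,0,0,0,0,0,-0.2],[0,0,0,0,0,0,-0.4],[0,0,0,0,0,0,-0.6],[0,0,0,0,0,0,-0.6],[0,0,0,0,0,0,-0.6],[0,0,0,0,0,0,-0.6],[0,0,0,0,0,0,-0.6],[0,0,0,0,0,0,-0.6]]]' 40
python3 -c '
from h import *
go([.4435,-.1425,.086],186.2)
cv2.imwrite("pics/w2.png",arm.capture("wrist")[:,:,::-1])'
```

```text
clock: 5.07
ee_pos: [0.4446, -0.1434, 0.0883]
tool_rot: [-180.0, 0.0, -173.8]
contact_force: [-2.1, 1.2, 6.7]
width: 0.0563
gripper_force: 41.7
shift [0.03 0.03 0.08] turn [-0.    0.01  0.  ] shift after turn [0.03 0.03 0.08]
clock 5.0667 pos [ 0.4446 -0.1434  0.0883] rot [-1.7998e+02  2.0000e-02 -1.7379e+02] F [-2.13  1.19  6.71] w 0.0563 j [ -31.8    8.6  121.8   -0.    49.6 -128. ]
```

View pics/w2.png

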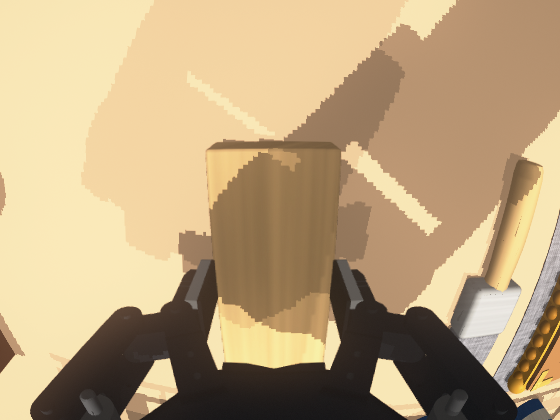

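The wrist view shows the block gripped squarely, its near end edge running from (207,150) to (340,149). I'll use that edge to get the grip offset along the block, then lift.

```bash
python3 - <<'E'
from h import *
c=arm.camera_info("wrist")
a,b=[f2w(c,*p,.024)[:2] for p in ((207,150.5),(340,149.5))]
m=(a+b)/2; d=(b-a)/np.linalg.norm(b-a); n=np.array([d[1],-d[0]]); n*=np.sign(n[0])
s=arm.get_state(); print(a,b,np.linalg.norm(b-a),"yaw",np.degrees(np.arctan2(n[1],n[0])),"centre",m+.064*n,"tcp",s["ee_pos"],s["tool_rot"])
E
python3 -m jog '[[[0,0,-0.2,0,0,0,-0.6],[0,0,-0.4,0,0,0,-0.6],[0,0,-0.6,0,0,0,-0.6],[0,0,-0.8,0,0,0,-0.6],[0,0,-0.8,0,0,0,-0.6],[0,0,-0.4,0,0,0,-0.6],[0,0,0,0,0,0,-0.6],[0,0,0,0,0,0,-0.6]]]'
python3 -c '
from h import *
go([.457,.152,.15],185.2)'
```

```text
[ 0.38499451 -0.17821942] [ 0.3785256  -0.12266178] 0.05593297826915015 yaw 6.641393140715794 centre [ 0.44533058 -0.1430387 ] tcp [ 0.44464711 -0.14337041  0.08829227] [-1.79978887e+02  2.29198482e-02 -1.73792459e+02]
clock: 5.78
ee_pos: [0.4443, -0.1432, 0.1837]
tool_rot: [-180.0, 0.1, -173.8]
contact_force: [0.0, -0.1, -1.5]
width: 0.0559
gripper_force: 43.1
shift [-1.48  9.74  1.12] turn [-0.01  0.01  0.25] shift after turn [-1.31  9.76  1.12]
clock 5.7833 pos [ 0.4443 -0.1432  0.1837] rot [-1.7995e+02  6.0000e-02 -1.7379e+02] F [ 0.02 -0.06 -1.53] w 0.0559 j [ -31.8   -2.3  120.6   -0.    61.7 -128. ]
```

```bash
python3 -m jog '[[[-0.13,0.5,0,0,0,0.25,-0.6],[-0.13,0.9,0,0,0,0,-0.6],[-0.13,0.96,0,0,0,0,-0.6],[-0.13,0.96,0,0,0,0,-0.6],[-0.13,0.96,0,0,0,0,-0.6],[-0.13,0.96,0,0,0,0,-0.6],[-0.13,0.96,0,0,0,0,-0.6],[-0.13,0.96,0,0,0,0,-0.6],[-0.13,0.96,0,0,0,0,-0.6],[-0.13,0.96,0,0,0,0,-0.6],[0,0.6,0,0,0,0,-0.6],[0,0.1,0,0,0,0,-0.6]]]' >/dev/null
python3 -m jog '[[[0,0,0.4,0,0,0,-0.6],[0,0,0.6,0,0,0,-0.6],[0,0,0.5,0,0,0,-0.6],[0,0,0.2,0,0,0,-0.6],[0,0,0,0,0,0,-0.6],[0,0,0,0,0,0,-0.6],[0,0,0,0,0,0,-0.6]]]' >/dev/null
python3 - <<'E'
from h import *
go([.457,.152,.102],185.2)
c=arm.camera_info("wrist")
cv2.imwrite("pics/w3.png",arm.capture("wrist")[:,:,::-1]);print(c["T"].tolist())
E
```

```text
shift [-0.01 -0.01  1.03] turn [-0.    0.01 -0.01] shift after turn [-0.01 -0.01  1.03]
clock 7.3667 pos [0.4567 0.1524 0.1329] rot [-1.7999e+02  6.0000e-02 -1.7482e+02] F [ 0.27  0.09 -0.3 ] w 0.0564 j [  4.9   5.1 119.5  -0.   55.4 -90.2]
[[-0.09016061285763535, 0.9406569318030924, 0.32716295716343846, 0.3721607139115608], [0.9959271400324086, 0.08501112874602376, 0.03003730574122536, 0.14439336605098435], [0.0004423075858215449, 0.32853865014655015, -0.944490423309776, 0.20236092408518314], [0.0, 0.0, 0.0, 1.0]]
```

View pics/w3.png

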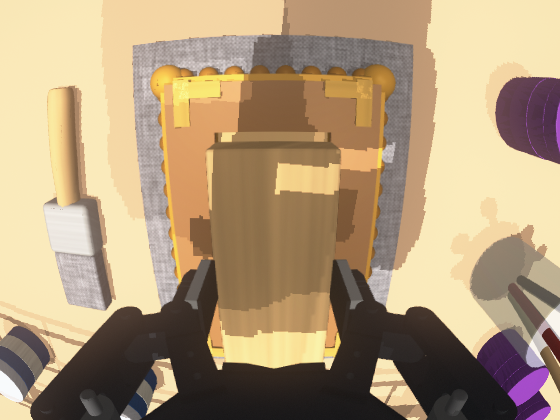

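The view shows the rebate's near rim at about (217,132) to (330,132), just beyond the block's near end edge, (207,150) to (340,149). I'll check the alignment numerically.

Run:
```python
from h import *
c=arm.camera_info("wrist");c=dict(c,T=[[-0.09016061285763535, 0.9406569318030924, 0.32716295716343846, 0.3721607139115608], [0.9959271400324086, 0.08501112874602376, 0.03003730574122536, 0.14439336605098435], [0.0004423075858215449, 0.32853865014655015, -0.944490423309776, 0.20236092408518314],[0,0,0,1]])
for l,p,q,z,h in (("rim",(217,132.5),(330,132.5),.026,.067),("block",(207,150.5),(340,149.5),.0686,.064),("blocklow",(214,142),(330,142),.0446,.064)):
    a,b=[f2w(c,*x,z)[:2] for x in (p,q)];d=(b-a)/np.linalg.norm(b-a);n=np.array([d[1],-d[0]])*np.sign(d[1])
    print(l,a,b,np.linalg.norm(b-a),"yaw",np.degrees(np.arctan2(n[1],n[0])),"centre",(a+b)/2+h*n)
im=cv2.imread("pics/w3.png")[115:165,190:350];cv2.imwrite("pics/w3c.png",cv2.resize(im,None,fx=5,fy=5))
```

```text
rim [0.393786   0.11551979] [0.38822043 0.17698777] 0.06171943478500996 yaw 5.173692078825367 centre [0.45773025 0.15229553]
block [0.39646655 0.11863039] [0.39100007 0.17428152] 0.0559189598587055 yaw 5.610036235039761 centre [0.45742677 0.15271242]
blocklow [0.39632471 0.11733134] [0.39121806 0.17413474] 0.05703248326954965 yaw 5.137101973888923 centre [0.45751432 0.15146355]
```

View pics/w3c.png

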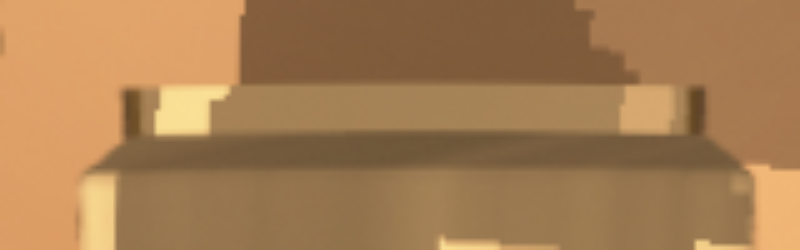

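The block is aligned with the rebate to within about 0.5 mm, so I'll lower it slowly.

```bash
python3 -m jog '[[[0,0,0.2,0,0,0,-0.6],[0,0,0.2,0,0,0,-0.6],[0,0,0.15,0,0,0,-0.6],[0,0,0.15,0,0,0,-0.6],[0,0,0.1,0,0,0,-0.6],[0,0,0.1,0,0,0,-0.6],[0,0,0.1,0,0,0,-0.6],[0,0,0,0,0,0,-0.6],[0,0,0,0,0,0,-0.6],[0,0,0,0,0,0,-0.6]]]'
```

```text
clock: 8.25
ee_pos: [0.4564, 0.1527, 0.1024]
tool_rot: [180.0, 0.0, -174.8]
contact_force: [0.2, 0.3, -0.9]
width: 0.0564
gripper_force: 43.2
```

```bash
python3 -m jog '[[[0,0,0.05,0,0,0,-0.6],[0,0,0,0,0,0,-0.6],[0,0,0,0,0,0,-0.6]]]'
python3 -m jog '[[[0,0,0,0,0,0,0],[0,0,0,0,0,0,0.3],[0,0,0,0,0,0,0.6],[0,0,0,0,0,0,0.6],[0,0,0,0,0,0,0.6],[0,0,0,0,0,0,0.6]]]'
python3 -m jog '[[[0,0,-0.4,0,0,0,0.6],[0,0,-0.6,0,0,0,0.6],[0,0,-0.8,0,0,0,-1],[0,0,-0.5,0,0,0,-1],[0,0,0,0,0,0,-1],[0,0,0,0,0,0,-1],[0,0,0,0,0,0,-1],[0,0,0,0,0,0,-1],[0,0,0,0,0,0,-1],[0,0,0,0,0,0,-1]]]'
python3 - <<'E'
from h import *
go([.457,.152,.121],185.2)
c=arm.camera_info("wrist")
cv2.imwrite("pics/w4.png",arm.capture("wrist")[:,:,::-1]);np.save("w4T.npy",c["T"])
E
```

```text
clock: 8.5
ee_pos: [0.4566, 0.1527, 0.1022]
tool_rot: [-180.0, -0.0, -174.8]
contact_force: [-6.3, -0.7, 13.0]
width: 0.0562
gripper_force: 44.8
clock: 9.0
ee_pos: [0.4561, 0.1526, 0.1006]
tool_rot: [180.0, -0.0, -174.8]
contact_force: [0.2, -0.2, 0.6]
width: 0.0683
gripper_force: 0.0
clock: 9.83
ee_pos: [0.4557, 0.1526, 0.1688]
tool_rot: [180.0, -0.1, -174.8]
contact_force: [-0.1, 1.1, 0.6]
width: -0.0
gripper_force: 0.0
shift [-0.05 -0.02  1.59] turn [ 0.   -0.03 -0.  ] shift after turn [-0.04 -0.02  1.59]
clock 9.8333 pos [0.4557 0.1526 0.1688] rot [ 1.800e+02 -1.100e-01 -1.748e+02] F [-0.15  1.06  0.61] w -0.0 j [  5.    1.2 118.9  -0.   60.  -90.2]
```

View pics/w4.png

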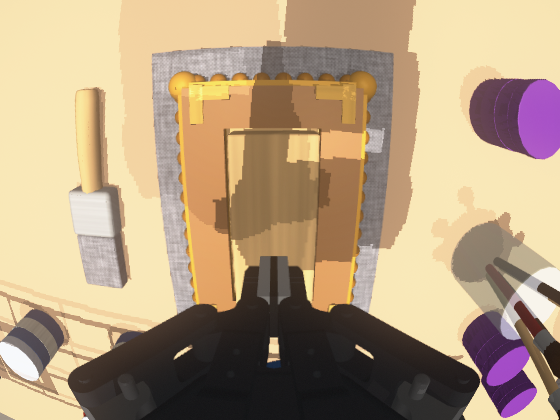

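The last wrist view shows the block down in the rebate, its near end inside the rim with thin, even gaps at (226..320,130). That matches the contact height, TCP 0.1022 against an expected 0.1023. Next I'll refine the tin positions and plan the leaned approach.

```bash
cat >> h.py <<'E'
TY=177.3;LEAN=30
TINS=[(.6453,.1776),(.6303,.0255),(.631,-.1057)]
Zt=(Ro.from_euler("ZX",[TY,180],degrees=True)*Ro.from_euler("y",-LEAN,degrees=True)).apply([0,0,1])
def tcp(xy,z=.04,back=0): return np.array([*xy,z])-(.054+back)*Zt
E
python3 - <<'E'
from h import *
im=cv2.imread("pics/top1.png");H,S,V=cv2.split(cv2.cvtColor(im,cv2.COLOR_BGR2HSV))
m=((S<60)&(V>120)).astype(np.uint8);m=cv2.morphologyEx(m,cv2.MORPH_OPEN,cv2.getStructuringElement(cv2.MORPH_ELLIPSE,(13,13)))
n,l,s,c=cv2.connectedComponentsWithStats(m)
for k in range(1,n):
    if 215<c[k][0]<355 and 180<c[k][1]<215: print(s[k],p2w("top",*c[k],.064))
go(tcp(TINS[0],back=.12),TY,LEAN)
E
```

```text
[220 182  22  22 383] [0.64589021 0.17698637 0.064     ]
[277 187  22  23 373] [0.62930072 0.02551296 0.064     ]
[326 186  22  22 387] [ 0.63160821 -0.10541627  0.064     ]
shift [-3.49  0.66 -0.73] turn [ 0.52 -7.51  1.93] shift after turn [-3.28  1.13  1.06]
clock 9.8833 pos [0.4558 0.1526 0.169 ] rot [ 1.800e+02 -9.000e-02 -1.748e+02] F [-0.06 -0.28  0.32] w 0.0003 j [  5.    1.2 118.9   0.   60.  -90.2]
```

```bash
sed -i 's/^TINS=.*/TINS=[(.6457,.1772),(.6297,.0255),(.6313,-.1055)]/' h.py; python3 -m jog '[[[0,0,-0.5,0,0,0,1],[0,0,-0.7,0.06,-0.94,0.24,1],[0,0,0,0.06,-0.94,0.24,1],[0,0,0,0.06,-0.94,0.24,1],[0,0,0,0.06,-0.94,0.24,1],[0,0,0,0.06,-0.94,0.24,1],[0,0,0,0.06,-0.94,0.24,1],[0,0,0,0.06,-0.94,0.24,1],[0,0,0,0.06,-0.94,0.24,1],[0,0,0,0,0,0,1],[0,0,0,0,0,0,1]]]' >/dev/null
python3 -c '
from h import *
go(tcp(TINS[0],back=.12),TY,LEAN)'
```

```text
shift [-2.69  1.11  2.12] turn [ 0.04 -0.    0.01] shift after turn [-2.69  1.11  2.12]
clock 10.8 pos [0.4556 0.1527 0.2053] rot [179.86  29.98 177.35] F [ 0.84 -0.41  0.33] w 0.0855 j [  6.7 -13.  130.3  -8.3  33.3 -74.9]
```

```bash
python3 -m jog '[[[-0.5,0.2,0.4,0,0,0,1],[-0.5,0.2,0.4,0,0,0,1],[-0.5,0.2,0.4,0,0,0,1],[-0.5,0.2,0.4,0,0,0,1],[-0.5,0.2,0.4,0,0,0,1],[-0.2,0.1,0.1,0,0,0,1],[0,0,0,0,0,0,1],[0,0,0,0,0,0,1],[0,0,0,0,0,0,1]]]' >/dev/null
python3 -c '
from h import *
go(tcp(TINS[0]),TY,LEAN)'
```

```text
shift [0.02 0.01 4.04] turn [0.04 0.01 0.  ] shift after turn [0.01 0.02 4.04]
clock 11.55 pos [0.5585 0.1808 0.1919] rot [179.85  30.06 177.31] F [-0.19 -0.14 -0.36] w 0.0854 j [  8.6   4.3 115.9 -10.8  30.7 -70.9]
```

```bash
python3 -m jog '[[[0,0,0.4,0,0,0,1],[0,0,0.6,0,0,0,1],[0,0,0.6,0,0,0,1],[0,0,0.6,0,0,0,1],[0,0,0.6,0,0,0,1],[0,0,0.5,0,0,0,1],[0,0,0.4,0,0,0,1],[0,0,0.3,0,0,0,1],[0,0,0,0,0,0,1],[0,0,0,0,0,0,1]]]'
python3 -c '
from h import *
go(tcp(TINS[0]),TY,LEAN)'
```

```text
clock: 12.38
ee_pos: [0.619, 0.1784, 0.0882]
tool_rot: [179.9, 30.1, 177.3]
contact_force: [0.1, 0.4, -0.2]
width: 0.0854
gripper_force: 0.0
shift [0.03 0.   0.04] turn [0.04 0.02 0.  ] shift after turn [0.03 0.   0.04]
clock 12.3833 pos [0.619  0.1784 0.0882] rot [179.85  30.08 177.3 ] F [ 0.15  0.4  -0.17] w 0.0854 j [  7.4  21.8 108.5 -14.   20.6 -68.1]
```

```bash
python3 -m jog '[[[0,0,0,0,0,0,0.3],[0,0,0,0,0,0,0],[0,0,0,0,0,0,-0.3],[0,0,0,0,0,0,-0.6],[0,0,0,0,0,0,-0.6],[0,0,0,0,0,0,-0.6],[0,0,0,0,0,0,-0.6],[0,0,0,0,0,0,-0.6],[0,0,0,0,0,0,-0.6]]]' 50
```

```text
clock: 13.13
ee_pos: [0.6198, 0.1788, 0.0895]
tool_rot: [179.8, 30.2, 177.3]
contact_force: [-3.2, 0.4, 7.3]
width: 0.0554
gripper_force: 55.2
```

```bash
python3 -m jog '[[[-0.05,0,-0.09,0,0,0,-0.6],[-0.06,0,-0.1,0,0,0,-0.6],[-0.06,0,-0.1,0,0,0,-0.6],[0,0,0,0,0,0,-0.6],[0,0,0,0,0,0,-0.6],[0,0,0,0,0,0,-0.6]]]'
python3 -m jog '[[[0,0,0,0,0,0,-0.6]]]'
python3 -m jog '[[[0,0,0,0,0,0,-0.6]]]'
```

```text
clock: 13.63
ee_pos: [0.6191, 0.1783, 0.0978]
tool_rot: [179.9, 30.0, 177.3]
contact_force: [-1.0, -0.6, -6.9]
width: 0.0552
gripper_force: 54.2
clock: 13.72
ee_pos: [0.6191, 0.1784, 0.0978]
tool_rot: [179.9, 30.1, 177.3]
contact_force: [-0.1, -0.3, -6.2]
width: 0.0557
gripper_force: 54.2
clock: 13.8
ee_pos: [0.6192, 0.1784, 0.0979]
tool_rot: [179.8, 30.1, 177.3]
contact_force: [-0.1, 0.1, -5.9]
width: 0.0549
gripper_force: 54.2
```

That reads about 6.2 N, or 0.63 kg. The other two can weigh at most 0.385 kg (3.8 N), so this is certainly the heaviest. I'll bring it out: back a little, then up along the lean.

```bash
python3 -m jog '[[[0.15,0,-0.08,0,0,0,-0.6],[0.3,0,-0.17,0,0,0,-0.6],[0.2,0,-0.3,0,0,0,-0.6],[0,0,-0.5,0,0,0,-0.6],[0,0,-0.6,0,0,0,-0.6],[0,0,-0.6,0,0,0,-0.6],[0,0,-0.6,0,0,0,-0.6],[0,0,-0.4,0,0,0,-0.6],[0,0,-0.2,0,0,0,-0.6],[0,0,0,0,0,0,-0.6],[0,0,0,0,0,0,-0.6]]]'
python3 -c '
from h import *
go([.4304,.1533,.18],TY,LEAN)'
```

```text
clock: 14.72
ee_pos: [0.5502, 0.1814, 0.1777]
tool_rot: [179.8, 30.1, 177.3]
contact_force: [0.5, -0.8, -6.5]
width: 0.0554
gripper_force: 54.7
shift [ 3.37 -1.12 -2.05] turn [0.04 0.03 0.  ] shift after turn [ 3.38 -1.12 -2.04]
clock 14.7167 pos [0.5502 0.1814 0.1777] rot [179.84  30.1  177.3 ] F [ 0.45 -0.77 -6.5 ] w 0.0554 j [  8.8   4.7 117.2 -11.6  28.9 -69.8]
```

```bash
python3 -m jog '[[[0.2,-0.07,-0.12,0,0,0,-0.6],[0.4,-0.13,-0.25,0,0,0,-0.6],[0.5,-0.17,-0.3,0,0,0,-0.6],[0.5,-0.17,-0.3,0,0,0,-0.6],[0.5,-0.17,-0.3,0,0,0,-0.6],[0.5,-0.17,-0.3,0,0,0,-0.6],[0.4,-0.13,-0.25,0,0,0,-0.6],[0.3,-0.1,-0.18,0,0,0,-0.6],[0.08,-0.03,-0.04,0,0,0,-0.6],[0,0,0,0,0,0,-0.6],[0,0,0,0,0,0,-0.6]]]'
python3 -c '
from h import *
go([.4304,.1533,.132],TY,LEAN)'
```

```text
clock: 15.63
ee_pos: [0.4311, 0.1526, 0.1799]
tool_rot: [179.8, 30.1, 177.3]
contact_force: [0.7, 0.2, -6.0]
width: 0.055
gripper_force: 55.0
shift [0.82 0.02 1.37] turn [ 0.04  0.03 -0.  ] shift after turn [0.82 0.02 1.37]
clock 15.6333 pos [0.4311 0.1526 0.1799] rot [179.83  30.13 177.28] F [ 0.66  0.2  -6.  ] w 0.055 j [  7.2 -13.9 134.2  -9.5  30.3 -73.2]
```

```bash
python3 -m jog '[[[0.12,0.02,0.18,0,0,0,-0.6],[0.15,0,0.25,0,0,0,-0.6],[0.15,0,0.25,0,0,0,-0.6],[0.15,0,0.25,0,0,0,-0.6],[0.12,0,0.2,0,0,0,-0.6],[0.08,0,0.14,0,0,0,-0.6],[0.05,0,0.1,0,0,0,-0.6],[0,0,0,0,0,0,-0.6],[0,0,0,0,0,0,-0.6],[0,0,0,0,0,0,-0.6]]]'
python3 -c '
from h import *
go([.4304,.1533,.1268],TY,LEAN)'
```

```text
clock: 16.47
ee_pos: [0.4307, 0.1535, 0.1326]
tool_rot: [179.8, 30.2, 177.3]
contact_force: [0.0, -0.1, -6.9]
width: 0.0556
gripper_force: 54.9
shift [ 0.11 -0.01  0.16] turn [ 0.04  0.05 -0.  ] shift after turn [ 0.11 -0.01  0.16]
clock 16.4667 pos [0.4307 0.1535 0.1326] rot [179.82  30.18 177.29] F [ 0.02 -0.11 -6.88] w 0.0556 j [  7.3  -7.2 134.9 -12.5  22.9 -69.7]
```

```bash
python3 -m jog '[[[0.02,0,0.035,0,0,0,-0.6],[0.02,0,0.035,0,0,0,-0.6],[0.02,0,0.035,0,0,0,-0.6],[0.02,0,0.035,0,0,0,-0.6],[0,0,0,0,0,0,-0.6],[0,0,0,0,0,0,-0.6]]]'
```

```text
clock: 16.97
ee_pos: [0.4305, 0.1534, 0.1275]
tool_rot: [179.8, 30.2, 177.3]
contact_force: [-0.0, 0.6, -4.9]
width: 0.0556
gripper_force: 55.2
```

```bash
python3 -m jog '[[[0.01,0,0.02,0,0,0,-0.6],[0,0,0,0,0,0,-0.6],[0,0,0,0,0,0,-0.6]]]'
```

```text
clock: 17.22
ee_pos: [0.4309, 0.1535, 0.1275]
tool_rot: [179.8, 30.2, 177.3]
contact_force: [-5.2, -1.1, 3.5]
width: 0.0551
gripper_force: 55.9
```

In contact, at +3.5 N. I'll open and back off along the fingers.

```bash
python3 -m jog '[[[0,0,0,0,0,0,0.25],[0,0,0,0,0,0,0.3],[0,0,0,0,0,0,0.5],[0,0,0,0,0,0,0.8],[0,0,0,0,0,0,1],[0,0,0,0,0,0,1],[0,0,0,0,0,0,1]]]'
python3 -m jog '[[[0,0,-0.1,0,0,0,1],[0,0,-0.3,0,0,0,1],[0,0,-0.4,0,0,0,1],[0,0,-0.6,0,0,0,1],[0,0,-0.6,0,0,0,1],[0,0,-0.6,0,0,0,1],[0,0,-0.6,0,0,0,1],[0,0,-0.6,0,0,0,1],[0,0,-0.4,0,0,0,1],[0,0,0,0,0,0,1],[0,0,0,0,0,0,1]]]'
python3 - <<'E'
from h import *
cv2.imwrite("pics/top2.png",arm.capture("top")[:,:,::-1]); cv2.imwrite("pics/w5.png",arm.capture("wrist")[:,:,::-1])
go([.33,.16,.3],TY,LEAN)
a,b=[cv2.imread(f"pics/top{i}.png") for i in(1,2)]
H,S,V=cv2.split(cv2.cvtColor(b,cv2.COLOR_BGR2HSV))
m=((S<60)&(V>120)).astype(np.uint8);m=cv2.morphologyEx(m,cv2.MORPH_OPEN,cv2.getStructuringElement(cv2.MORPH_ELLIPSE,(13,13)))
n,l,s,c=cv2.connectedComponentsWithStats(m)
for k in range(1,n):
    if 200<c[k][0]<360 and 140<c[k][1]<320: print(s[k],p2w("top",*c[k],.064),"on block:",p2w("top",*c[k],.102))
E
```

```text
clock: 17.8
ee_pos: [0.4307, 0.1535, 0.127]
tool_rot: [179.8, 30.2, 177.3]
contact_force: [-0.7, -0.1, -0.0]
width: 0.0853
gripper_force: 0.0
clock: 18.72
ee_pos: [0.3673, 0.1561, 0.2362]
tool_rot: [179.8, 30.2, 177.3]
contact_force: [-0.6, 1.2, 0.4]
width: 0.0855
gripper_force: 0.0
shift [-0.02  0.08 -2.5 ] turn [ 0.04  0.01 -0.  ] shift after turn [-0.02  0.08 -2.5 ]
clock 18.8167 pos [0.367  0.1559 0.2348] rot [179.86  30.04 177.3 ] F [-0.61 -0.8  -0.15] w 0.0854 j [  9.4 -32.  139.9  -8.6  42.9 -73.2]
[302 139  22  22 377] [ 0.76109019 -0.04285382  0.064     ] on block: [ 0.75252976 -0.04032884  0.102     ]
[326 186  22  22 386] [ 0.6313188  -0.10542914  0.064     ] on block: [ 0.62666578 -0.10102001  0.102     ]
[277 188  22  22 372] [0.62908452 0.02550475 0.064     ] on block: [0.62449878 0.02597145 0.102     ]
[288 251  16  16 185] [0.4692826  0.00657741 0.064     ] on block: [0.4695085  0.00761402 0.102     ]
[228 253  23  23 414] [0.45609484 0.15569652 0.064     ] on block: [0.45671782 0.15224315 0.102     ]
```

The tin stands at (0.4567, 0.1522), within 1 mm of the block's centre, and the other two tins have not moved. The gripper is clear, so I'll hand in.

```bash
python3 -c '
from station import arm
print(arm.finish_job())'
```

```text
the job is handed in; nothing more can be done
None
```

The job is handed in at about 19 s: the block sits home in the rebate and the heaviest tin stands within about 1 mm of its centre; I hefted only the left tin, because its 0.63 kg reading already ruled out the other two (at most 0.385 kg), which I never touched.

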